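# Slide the contact cassette under the leaf spring of the test nest

## Robot

A 7-joint arm with a two-finger parallel gripper is mounted at the origin on the work surface. World frame = base frame: x ahead of the robot, y to its left, z up, the work surface at z = 0. Lengths are in m, angles in rad, forces in N, time in s.
With the tool pointing down it reaches from about 0.425 to 0.95 m from the base axis. Payload 4.7 kg.
Tool frame: the origin (TCP) lies between the finger pads; the fingertips stand arm.tips_ahead ahead of it and the grasp point (between the pads) lies 2 mm behind it (arm.tips_ahead is the distance from the TCP to the fingertips, in m); x points along the fingers, z is the direction in which the jaws open and shut, and the axes are right-handed (so a half turn about x gives the same grasp; the last joint's range is limited). The gripper opens to 87 mm and grips with 3 to 60 N. Pads are 19 mm wide; open, the fingers measure 117 mm over their backs; the gripper's body (75 mm by 190 mm) begins 51 mm behind the grasp point.
Start: joints at [1.211, 0.469, -0.049, 1.532, 0.024, 1.141, -0.082], TCP at [0.219, -0.638, 0.219] pointing down, gripper open.
Joint ranges: [-2.59, 2.59], [-0.33, 1.99], [-1.39, 1.29], [0.1, 2.45], [-1.04, 4.18], [0.21, 1.99], [-2.66, 2.66]. Speed limits (rad/s): [2.57, 2.57, 3.14, 3.14, 3.14, 3.14, 3.14].

## Interface

Orientations are given as [roll, pitch, yaw] about the fixed x, y, z axes, in that order (R = Rz(yaw) Ry(pitch) Rx(roll)).
In Python, from rig import arm, read_camera, camera_info gives the robot as it stands.
- The arm moves only by the shell command python3 -m jog 'ROWS'. ROWS is JSON, a list of rows, each a list of 7 numbers: the finger opening in cm, from 0 to 8.7, then the shift along the tool's x, y, z in cm, then the turn, a rotation vector about the tool's x, y, z in degrees. In form: [[hand, dx, dy, dz, wx, wy, wz], ...]. A call has 1 to 12 rows; each row is the pose to reach, as a shift and turn from the pose commanded when the call began, along the tool's axes at that moment; what a row does not reach only later rows make up. A row lasts 1/12 s, in which the tool goes at most 41.7 mm and 7.16 degrees, less where a joint would pass 70% of its speed; a pose out of reach is approached as far as the arm can. A call with a gripper value outside its range is refused whole. The fingers move at their own pace and stop on an object; the grip force is fixed at half the most. Time passes only in rows, so rows that repeat a pose let the fingers close. It gives the time, the measured TCP pose, the force and the opening at its end, in the units of the state.
- arm.observe(): the state, without advancing time (a new reading comes with each control period).
- read_camera(name): name is "scene" or "side" or "wrist"; returns the picture (400x640x3 uint8, red, green, blue); there is no depth.
- camera_info(name): a dict with "intrinsics" (3x3 intrinsics, pixels), "D" ([k1, k2, p1, p2, k3] as OpenCV has them; the pictures are not rectified), "R" (3x3) and "t" (3): a world point X has camera coordinates R X + t; the wrist camera has in their place "T_tool_cam" (4x4, takes a point from camera to tool coordinates, whose origin is the TCP and whose axes are the tool frame's). Camera axes: x right, y down, z forward; pixel columns grow to the right and rows downward; lengths in m; the calibration is good to about 2 mm. A picture is of the moment at which its call begins: read the wrist's pose just before it. camera_info takes no time and is no camera call.
- arm.sign_off(): hands the job in, once; it reports no verdict.
The state is a dict: "time_s": time; "joint_pos": joint angles; "dq": joint speeds; "tau": joint torques, N m; "tcp_pos": TCP position; "ee_rot": TCP orientation; "force": force on the tool from outside, world axes, zero at the start; "moment": the same for the moment, N m; "gripper_width": opening from 0.0 (shut) to 1.0 (fully open).
Only numpy, scipy, OpenCV 4.12 (cv2) and the standard library are available. Lean on these libraries where they do the work, as an engineer would, in place of code of your own. Each camera call takes 0.05 s, during which the arm holds its last target.

## Task

Load the cassette into the test nest: with the fingertips press it down hard against the sprung lifter, and keep pressing while you slide it along the channel, under the cross-bar and the leaf spring, until its tongue is fully home against the end stop and the lifter pops up behind it. Then let go and move clear, with the cassette lying flat. Only press and push: do not pick up or lift the cassette, and leave the other things on the bench where they are.

Things in the scene. Friction and masses are not known exactly. Their poses are not given: they have to be found in the camera images.
- nest: Fixed aluminium test nest, 240 mm long (x), 66 mm wide. Origin: centre of its underside on the bench; x = direction in which the cassette slides home, z up. Channel floor at z = 20 mm. Side walls: inner faces y = +-23 mm, 7 mm thick, tops z = 34 mm, from x = -112 to 100 mm. With the cassette home, its origin is at x = 34 mm, y = 0, z = 20 mm in this frame.
- cassette: Loose cassette, 130 mm long, 0.25 kg, on the raised lifter in the channel, 63 to 75 mm short of home. Origin: underside, mid-length; x from tail to tongue, along the nest's x. Grey tail block x = -65 to -5 mm, 44 wide, 14 high; aluminium tongue x = -5 to 65 mm, 30 wide, 10 high. Thumb ridge across the tail at x = -17 to -11 mm, 8 mm high; behind it the flat thumb pad, 48 mm long.
- thumb_pad (a point): Point on the top of the cassette's thumb pad, 33 mm behind the cassette's origin and 16 mm behind the ridge's rear face, 14 mm above the underside: where to press (about 15 N) and push against the ridge; sliding it takes about 15 to 25 N along the channel.
- lifter (a joint): Sprung steel lifter in the channel floor, 45 mm long (nest x = -80 to -35 mm), 42 mm wide, travels straight down. 0 = up (top 8 mm above the channel floor), 0.0075 m = fully down (0.5 mm above it). Pushes up with 5.4 N when up, 9.9 N when down. With the cassette home, the tail is 4 mm beyond the lifter, which springs up behind it.
- leaf (a joint): Steel leaf spring, 24 mm wide, hinged just behind the cross-bar (nest x = 46 mm, z = 38 mm), sloping down in the sliding direction to its tip at nest x = 90 mm, z = 24 mm. 0 = at rest; grows (rad) as the tip is lifted; about 0.14 with the tongue under it, when it bears down with about 6 N.
- stop (a point): Middle of the end stop's face, at the channel floor (nest x = 99 mm, z = 20 mm). The stop is a grey contact head, 66 mm wide, 20 mm thick, its top 56 mm above the bench.
- crossbar (a point): Middle of the underside of the cross-bar that spans the channel (nest x = 40 to 46 mm; underside z = 32.5 mm, top z = 38.5 mm). The tongue clears it by 2.5 mm when the cassette is pressed flat on the channel floor and strikes it when the lifter is up.
- jar: Bystander: small jar, 42 mm across, 55 mm high, beside the nest. Origin at its underside.
- terminal_block: Bystander: white terminal block, 50 x 22 x 22 mm, beside the nest. Origin at its underside.
- screwdriver: Bystander: screwdriver, 170 mm long, lying beside the nest. Origin underneath it.
- pliers: Bystander: pliers lying flat, about 150 mm long, under 20 mm high.
- carton: Bystander: cardboard carton, 90 x 120 x 70 mm. Origin at its underside.
- mug: Bystander: white mug, 80 mm across, 90 mm high. Origin at its underside.
- spool: Bystander: empty black spool, 70 mm across, 50 mm high. Origin at its underside.
Mind the look-alikes: they are no part of the job. Of the things that look like the nest, the largest one is meant. There is more than one size of the cassette; the job needs the larger.

How it is judged:
On the way, in this order (a step that is already met when the one before it is completed fails the run):
1. the cassette is pressed down on the lifter, by the fingers, before the tongue reaches the leaf spring (value of joint lifter above 0.005 m and contact force between the fingers and cassette above 2 N and value of joint leaf below 0.02 rad), for 0.05 s.
2. the tongue has passed under the leaf spring and lifts it (value of joint leaf above 0.06 rad), for 0.1 s.
At the end, for the whole second after the job is handed in: The cassette's tongue is within 4.5 mm of the end stop under the lifted leaf spring, the cassette lies flat on the channel floor (within 2.5 mm and 0.05 rad) at rest, and the lifter has sprung up behind its tail (within 2 mm of fully up) (x of cassette in the frame of nest between 0.0295 and 0.037 m and y of cassette in the frame of nest between -0.004 and 0.004 m and z of cassette in the frame of nest below 0.0225 m and angle between cassette's own z axis and vertical below 0.05 rad and value of joint lifter below 0.002 m and value of joint leaf above 0.06 rad and linear speed of cassette below 0.01 m/s); the robot touches nothing.
It fails at once if the cassette is lifted or tipped out of the channel instead of pressed and pushed (z of cassette in the frame of nest above 0.042 m or angle between cassette's own z axis and vertical above 0.3 rad).
It fails at once if one of the other things on the bench is moved by more than 30 mm (distance of any of jar, terminal_block, screwdriver, pliers, carton, mug, spool from where it was at the start of the episode above 0.03 m).
It also fails if it takes over 38 s, if anything falls off the work surface, if the arm or the gripper's body presses on something with over 40 N, if the wrist force passes 120 N, or if a joint passes its speed limit or range.

## Working session

There is one attempt and no reset: what is moved stays moved. The work goes in short steps, Python scripts to look and compute and a shell command to move; the robot and the scene stay as the last step left them, time stands still between calls to the robot, and variables do not carry over. Pictures are saved under pics/ and viewed, and the job is handed in when it is done.

```bash
mkdir -p pics; ls; python3 - <<'E'
from rig import arm, read_camera, camera_info
import cv2
s=arm.observe();print(s, arm.tips_ahead)
for n in ["scene","side","wrist"]:
    cv2.imwrite(f"pics/{n}0.png",read_camera(n)[:,:,::-1]); print(n,camera_info(n))
E
```

```text
pics
{'time_s': 0.0, 'joint_pos': array([ 1.21110003,  0.4694617 , -0.04862634,  1.53368171,  0.02410616,
        1.14096241, -0.08227407]), 'dq': array([ 6.78333091e-05,  1.39491552e-04,  5.88210438e-04,  1.38517994e-03,
       -5.23128286e-04, -5.84411419e-04, -8.46976781e-04]), 'tau': array([ 2.09626814e-04, -5.07984173e+01, -8.07258789e-02, -2.36161673e+01,
       -6.13481062e-02,  3.77519103e-02,  1.56945789e-04]), 'tcp_pos': array([ 0.21907175, -0.63783437,  0.21779104]), 'ee_rot': array([-3.11038478,  1.56886912,  1.93288838]), 'force': array([ 0.08754897,  0.60794349, -0.03890777]), 'moment': array([0.0135017 , 0.01662986, 0.05642924]), 'gripper_width': 1.00012397802421} 0.017
scene {'intrinsics': array([[452.17439325,   0.        , 323.49853696],
       [  0.        , 452.17439325, 198.83120511],
       [  0.        ,   0.        ,   1.        ]]), 'D': array([-0.1069209,  0.       ,  0.       ,  0.       ,  0.       ]), 'R': array([[ 0.35597514,  0.93436705,  0.01548953],
       [ 0.75465061, -0.27765167, -0.59448466],
       [-0.55116618,  0.22331094, -0.80395775]]), 't': 
[... 411 characters left out ...]
995679,  0.80874424, -0.53698556]]), 't': array([-0.51735834,  0.12713741,  0.7795886 ])}
wrist {'intrinsics': array([[356.20878842,   0.        , 323.51293268],
       [  0.        , 356.20878842, 200.4883126 ],
       [  0.        ,   0.        ,   1.        ]]), 'D': array([-0.05556006,  0.        ,  0.        ,  0.        ,  0.        ]), 'T_tool_cam': array([[-1.00711809e-03, -2.42301699e-01,  9.70200429e-01,
        -1.65703771e-01],
       [-5.74375651e-04, -9.70200621e-01, -2.42302343e-01,
         6.60174073e-02],
       [ 9.99999328e-01, -8.01286576e-04,  8.37934400e-04,
         2.83566756e-04],
       [ 0.00000000e+00,  0.00000000e+00,  0.00000000e+00,
         1.00000000e+00]])}
```

View pics/scene0.png

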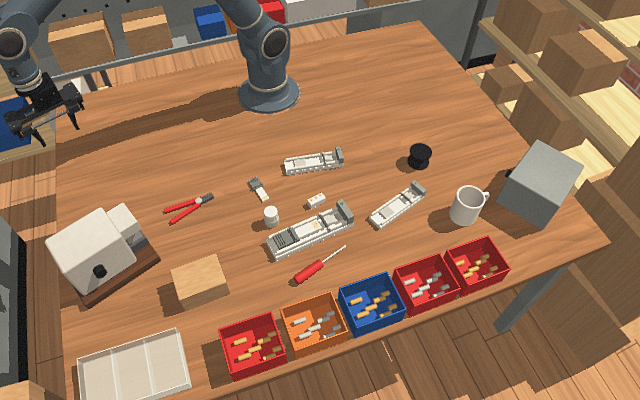

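View pics/side0.png

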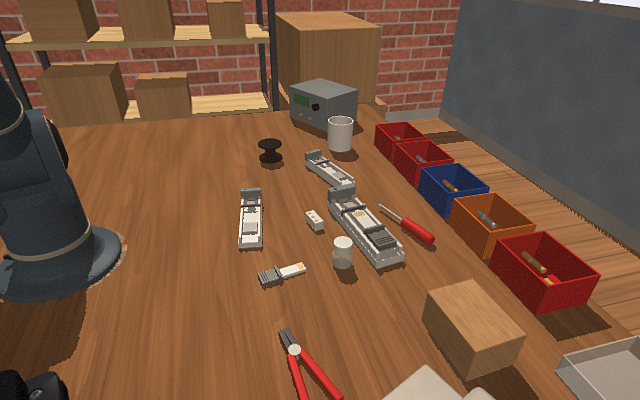

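View pics/wrist0.png

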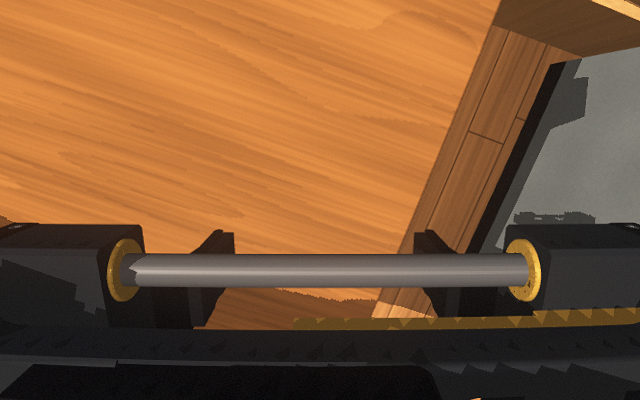

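The scene shows three nest-like things, at scene (313,162), (397,205) and (310,230). The one at (310,230) is the longest and has a cassette in it. There is also a small loose cassette at (259,190). I'll enlarge to confirm.

```bash
python3 - <<'E'
import cv2
a=cv2.imread("pics/scene0.png")[190:270,250:370]; cv2.imwrite("pics/c1.png",cv2.resize(a,None,fx=6.6,fy=6.6,interpolation=cv2.INTER_CUBIC))
a=cv2.imread("pics/side0.png")[175:275,310:430]; cv2.imwrite("pics/c2.png",cv2.resize(a,None,fx=6,fy=6,interpolation=cv2.INTER_CUBIC))
E
```

```text
(no output)
```

View pics/c1.png

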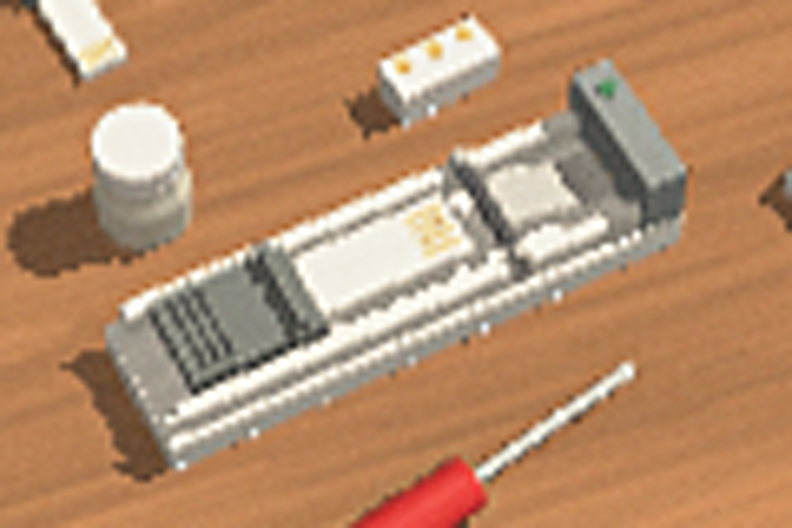

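View pics/c2.png

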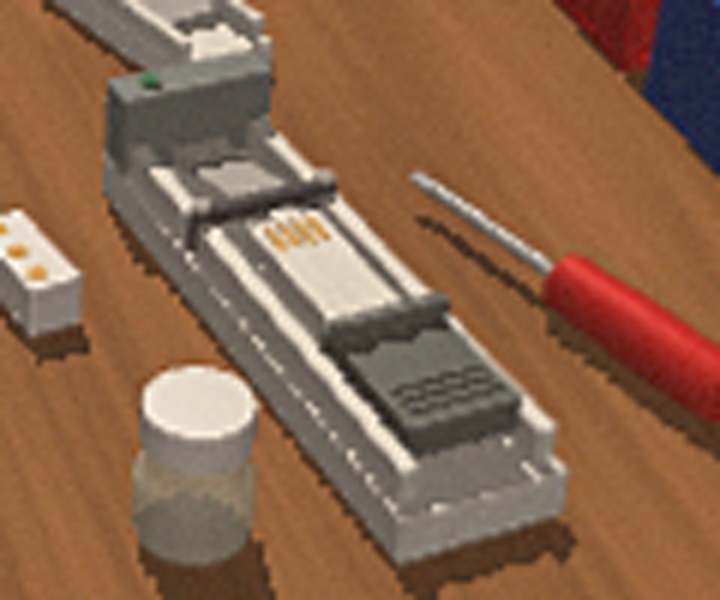

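The crops confirm that the large nest with the large cassette fits: the cassette has a grey tail with a ridge, and the tongue is just short of the cross-bar. In the scene picture it slides right and up, towards the grey stop. Next I'll fit the poses from both views.

```bash
cat > h.py <<'E'
import numpy as np, cv2
from scipy.optimize import least_squares
from rig import camera_info
def proj(n,X):
    c=camera_info(n); 
    return cv2.projectPoints(np.array(X,float).reshape(-1,1,3),cv2.Rodrigues(c["R"])[0],c["t"],c["intrinsics"],c["D"])[0][:,0]
def N2W(p,X):
    c,s=np.cos(p[2]),np.sin(p[2]); X=np.array(X,float)/1000
    return X@np.array([[c,s,0],[-s,c,0],[0,0,1]])+[p[0],p[1],0]
E
cat > fit.py <<'E'
from h import *
sc=[((119,33,56),(605,60)),((99,33,56),(570,80)),((119,-33,56),(685,175)),((99,-33,56),(650,195)),((-120,33,20),(105,330)),((-120,-33,20),(165,440)),((-120,-33,0),(180,465)),((119,-33,0),(680,240))]
sd=[((99,33,56),(108,97)),((99,-33,56),(270,68)),((-120,33,0),(405,565)),((-120,33,20),(395,515)),((-120,-33,0),(565,510)),((-120,-33,20),(565,465))]
XS=[a for a,_ in sc];US=np.array([b for _,b in sc])/6.6+[250,190]
XD=[a for a,_ in sd];UD=np.array([b for _,b in sd])/6.+[310,175]
f=lambda p:np.r_[(proj("scene",N2W(p,XS))-US).ravel(),(proj("side",N2W(p,XD))-UD).ravel()]
r=least_squares(f,[0.55,0.1,1.3],loss='soft_l1')
print(r.x,np.degrees(r.x[2]));print(f(r.x).reshape(-1,2).round(1)); np.save("nest.npy",r.x)
# cassette: offset d of home; tilt 0; raised 8mm
cs=[("scene",(-65,22,22),(150,305)),("scene",(-65,-22,22),(195,385)),("side",(-65,22,8),(410,450)),("side",(-65,-22,8),(520,415))]
def g(q):
    o=[]
    for n,X,u in cs:
        u=np.array(u)/(6.6 if n=="scene" else 6)+([250,190] if n=="scene" else [310,175])
        o.append(proj(n,N2W(r.x,np.array(X)+[34-q[0],0,20]))[0]-u)
    return np.ravel(o)
q=least_squares(g,[70]);print(q.x,g(q.x).reshape(-1,2).round(1))
E
python3 fit.py
```

```text
[ 0.61565889 -0.06391859  1.70180992] 97.50652587340178
[[ 0.7 -0.8]
 [-0.2 -1.1]
 [ 0.6 -1. ]
 [-0.4 -1.2]
 [-0.7 -0.9]
 [ 0.5  1.4]
 [-1.3  1.2]
 [-0.   0.4]
 [ 2.5  0. ]
 [ 0.3 -0.5]
 [-1.9 -0.6]
 [ 0.7  0.2]
 [-0.6  0.1]
 [ 0.7  0.1]]
[70.80277673] [[-0.3 -1. ]
 [-0.1 -0.5]
 [-1.3  0.9]
 [-0.9  1.3]]
```

```bash
cat >> h.py <<'E'
from rig import arm
from scipy.spatial.transform import Rotation as Ro
def pose():
    s=arm.observe(); return np.array(s["tcp_pos"]), Ro.from_euler('xyz',s["ee_rot"])
def goto(p_t,R_t=None):
    p,R=pose(); d=R.inv().apply(np.array(p_t)-p)*100
    w=(R.inv()*R_t).as_rotvec(degrees=True) if R_t is not None else None
    return d.round(2), w
def Rt(yaw,sgn=1):
    # tool x down, tool y along sgn*nest x
    y=sgn*np.array([np.cos(yaw),np.sin(yaw),0]); x=np.array([0,0,-1.]); z=np.cross(x,y)
    return Ro.from_matrix(np.c_[x,y,z])
E
python3 - <<'E'
from h import *
n=np.load("nest.npy")
p,R=pose();print(R.as_matrix().round(3))
P=N2W(n,[[-70,0,0]])[0]; print(P)
for s in (1,-1): print(s,goto([P[0],P[1],0.2],Rt(n[2],s)))
E
```

```text
[[-0.001  0.946  0.325]
 [ 0.001  0.325 -0.946]
 [-1.    -0.    -0.001]]
[ 0.62480363 -0.13331869  0.        ]
1 (array([  1.85,  54.76, -34.55]), array([-7.85540852e+01, -7.09595667e-02, -5.49404310e-02]))
-1 (array([  1.85,  54.76, -34.55]), array([ 1.01445880e+02, -5.80251678e-02,  7.49437289e-02]))
```

```bash
python3 -m jog '[[0,0,53.6,-28.7,-78.5,0,0],[0,0,53.6,-28.7,-78.5,0,0],[0,0,53.6,-28.7,-78.5,0,0],[0,0,53.6,-28.7,-78.5,0,0],[0,0,53.6,-28.7,-78.5,0,0],[0,0,53.6,-28.7,-78.5,0,0],[0,0,53.6,-28.7,-78.5,0,0],[0,0,53.6,-28.7,-78.5,0,0],[0,0,53.6,-28.7,-78.5,0,0],[0,0,53.6,-28.7,-78.5,0,0],[0,0,53.6,-28.7,-78.5,0,0],[0,0,53.6,-28.7,-78.5,0,0]]'
python3 - <<'E'
from h import *
n=np.load("nest.npy")
P=N2W(n,[[-130,0,0]])[0]
print(goto([P[0],P[1],0.2],Rt(n[2],1)))
E
```

```text
time_s: 1.15
tcp_pos: [0.5603, -0.2705, 0.2187]
ee_rot: [2.668, 1.57, 2.801]
force: [-0.2, -0.6, -0.7]
gripper_width: 0.172
(array([1.87, 6.74, 8.21]), array([ 0.15638901, -0.01889202, -0.00965723]))
```

```bash
python3 -m jog '[[0,1.9,6.7,8.2,0,0,0],[0,1.9,6.7,8.2,0,0,0],[0,1.9,6.7,8.2,0,0,0],[0,1.9,6.7,8.2,0,0,0],[0,1.9,6.7,8.2,0,0,0]]'
python3 - <<'E'
from h import *
from rig import read_camera
p,R=pose(); im=read_camera("wrist"); np.savez("w1.npz",p=p,R=R.as_matrix()); cv2.imwrite("pics/w1.png",im[:,:,::-1])
cv2.imwrite("pics/w1b.png",cv2.resize(im[:330,220:440,::-1],None,fx=2,fy=2,interpolation=cv2.INTER_CUBIC))
print(p)
E
```

```text
time_s: 1.57
tcp_pos: [0.6325, -0.1929, 0.1989]
ee_rot: [2.429, 1.569, 2.563]
force: [-0.3, -0.7, -0.1]
gripper_width: 0.006
[ 0.63251461 -0.19291332  0.19893812]
```

View pics/w1.png

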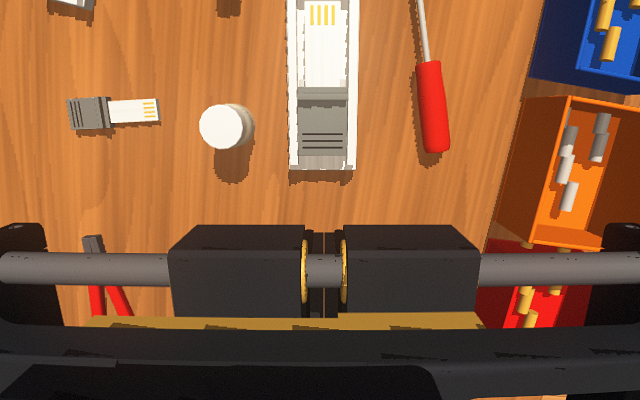

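Nest in the wrist view: tail end at about rows 165-170, columns 288-356. The cassette tail spans about (300-348, 87-155). I'll enlarge it.

```bash
python3 - <<'E'
import cv2
a=cv2.imread("pics/w1.png")[0:190,270:375]; cv2.imwrite("pics/w1c.png",cv2.resize(a,(525,570*5//3*0+190*3),interpolation=cv2.INTER_CUBIC))
a=cv2.imread("pics/w1.png")[70:180,270:375]; cv2.imwrite("pics/w1d.png",cv2.resize(a,None,fx=5.4,fy=5.4,interpolation=cv2.INTER_CUBIC))
E
```

```text
(no output)
```

View pics/w1d.png

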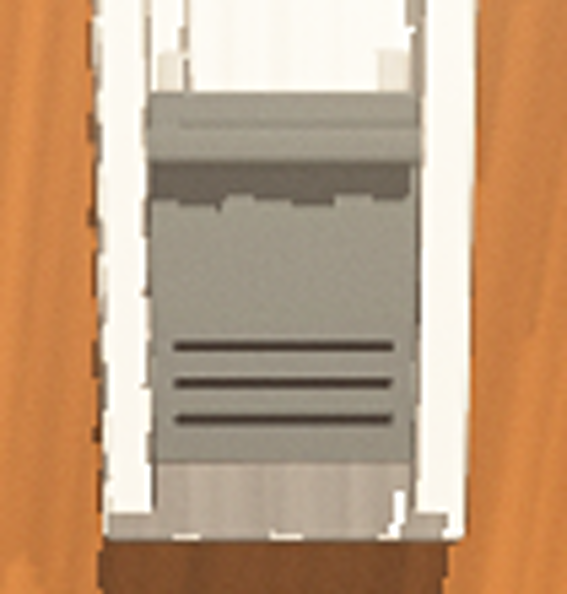

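```bash
cat >> h.py <<'E'
def wback(uv,z,f):
    d=np.load(f); c=camera_info("wrist"); T=np.array(c["T_tool_cam"])
    n=cv2.undistortPoints(np.array(uv,float).reshape(-1,1,2),c["intrinsics"],c["D"])[:,0]
    R=d["R"]@T[:3,:3]; o=d["p"]+d["R"]@T[:3,3]
    r=np.c_[n,np.ones(len(n))]@R.T
    return o+r*((z-o[2])/r[:,2])[:,None]
E
python3 - <<'E'
from h import *
n=np.load("nest.npy")
g=lambda u:np.array(u)/5.4+[270,70]
def inN(W):
    c,s=np.cos(n[2]),np.sin(n[2]);d=W[:,:2]-n[:2];return np.c_[d@[c,s],d@[-s,c]]*1000
print("end",inN(wback(g([[105,540],[460,540]]),.020,"w1.npz")))
print("tailrear",inN(wback(g([[152,460],[412,460]]),.042,"w1.npz")))
print("ridge rear top",inN(wback(g([[150,160],[418,160]]),.050,"w1.npz")))
print("wall top outer (at crop top)",inN(wback(g([[95,0],[475,0]]),.034,"w1.npz")))
print("wall inner tops",inN(wback(g([[147,20],[150,500],[412,20],[414,500]]),.034,"w1.npz")))
print(goto([*N2W(n,[[-70,0,0]])[0][:2],0.2],Rt(n[2])))
E
```

```text
end [[-120.1377286    33.37118246]
 [-119.99222543  -30.88609567]]
tailrear [[-103.02347929   23.07078613]
 [-102.92703856  -20.55485465]]
ridge rear top [[-54.51649081  22.17225144]
 [-54.42927328 -20.2265038 ]]
wall top outer (at crop top) [[-28.54129207  31.98600065]
 [-28.41753927 -30.17208172]]
wall inner tops [[ -31.69359728   23.51270676]
 [-110.89122264   24.08904167]
 [ -31.61151744  -19.91006482]
 [-110.78922338  -21.52417636]]
(array([-0.08,  6.23,  0.12]), array([-0.02878852, -0.08187697,  0.01919631]))
```

```bash
python3 -m jog '[[0,0,3,0,0,0,0],[0,0,6.1,0,0,0,0],[0,4,6.1,0,0,0,0],[0,8,6.1,0,0,0,0],[0,11,6.1,0,0,0,0],[0,12.5,6.1,0,0,0,0],[0,12.5,6.1,0,0,0,0],[0,12.5,6.1,0,0,0,0]]'
python3 - <<'E'
from h import *
from rig import read_camera
n=np.load("nest.npy")
for c in("side","scene"):
    im=read_camera(c); uv=proj(c,N2W(n,[[-71,0,40]]))[0].astype(int)
    a=im[uv[1]-50:uv[1]+50,uv[0]-60:uv[0]+60,::-1]; cv2.imwrite(f"pics/{c}2.png",cv2.resize(a,None,fx=5,fy=5,interpolation=cv2.INTER_CUBIC))
E
```

```text
time_s: 2.28
tcp_pos: [0.6234, -0.1366, 0.0747]
ee_rot: [-2.712, 1.569, -2.585]
force: [0.8, 0.2, 0.1]
gripper_width: 0.009
```

View pics/side2.png

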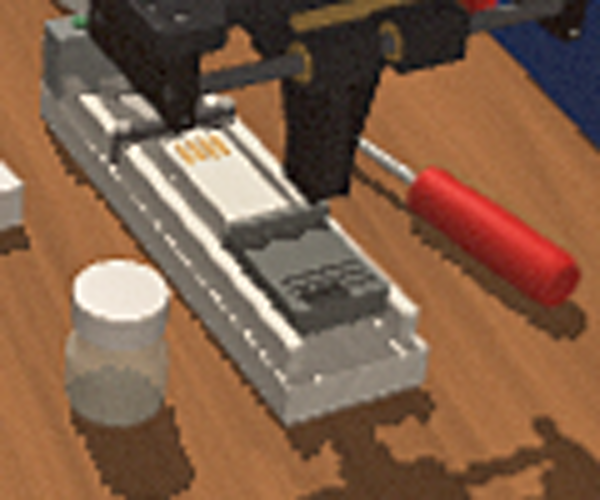

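View pics/scene2.png

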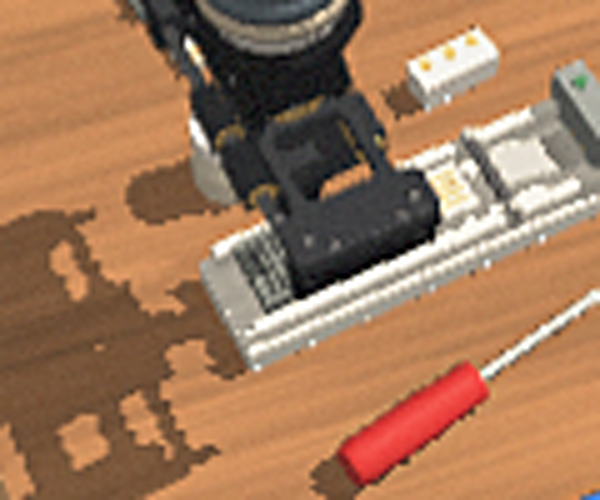

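```bash
python3 - <<'E'
from h import *
n=np.load("nest.npy");p,R=pose()
uv0=proj("side",N2W(n,[[-71,0,40]]))[0].astype(int)-[60,50]
for o in ([.017,0,0],[0.017,0.0095,0],[.017,-.0095,0],[.017,0,.015],[.017,0,-.015],[-.05,0,0]):
    print(o,(proj("side",p+R.apply(o))[0]-uv0)*5)
c,s=np.cos(n[2]),np.sin(n[2]);d=p[:2]-n[:2];print([d@[c,s]*1000,d@[-s,c]*1000],p, R.as_matrix().round(3))
E
```

```text
[0.017, 0, 0] [307.90054443 217.23265468]
[0.017, 0.0095, 0] [295.95982906 204.30943266]
[0.017, -0.0095, 0] [320.06922161 230.40179214]
[0.017, 0, 0.015] [339.63355002 208.81941597]
[0.017, 0, -0.015] [275.76693357 225.75590551]
[-0.05, 0, 0] [324.26741284  79.11266661]
[np.float64(-72.56120982134077), np.float64(-0.1243517835586588)] [ 0.62526151 -0.13584171  0.07678032] [[ 0.003 -0.128  0.992]
 [-0.001  0.992  0.128]
 [-1.    -0.001  0.003]]
```

```bash
python3 - <<'E'
from h import *
from rig import read_camera
n=np.load("nest.npy")
print(pose()[0])
im=read_camera("side"); print(pose()[0]);uv=proj("side",N2W(n,[[-71,0,40]]))[0].astype(int)
a=im[uv[1]-40:uv[1]+35,uv[0]-40:uv[0]+40,::-1].copy(); cv2.imwrite("pics/side3.png",cv2.resize(a,None,fx=7,fy=7,interpolation=cv2.INTER_NEAREST))
im=read_camera("wrist"); cv2.imwrite("pics/w3.png",im[:,:,::-1])
E
```

```text
[ 0.62526151 -0.13584171  0.07678032]
[ 0.62544641 -0.13548018  0.07702041]
```

View pics/side3.png

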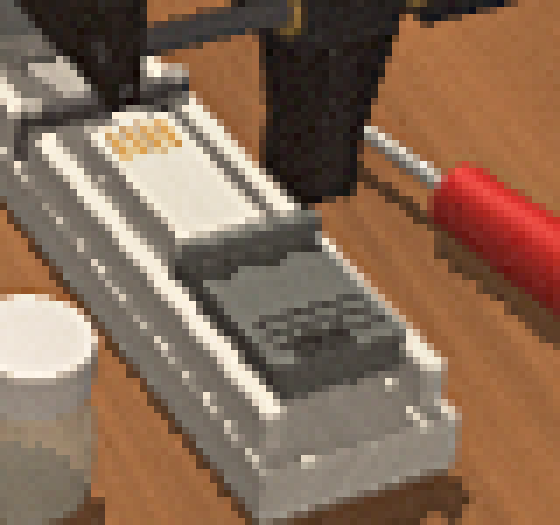

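View pics/w3.png

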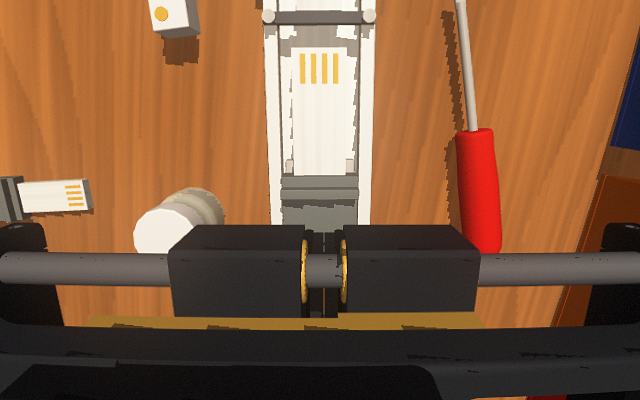

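```bash
python3 - <<'E'
import cv2
a=cv2.imread("pics/w3.png")[100:340,240:410]; cv2.imwrite("pics/w3c.png",cv2.resize(a,None,fx=2.5*1.0,fy=2.5,interpolation=cv2.INTER_CUBIC))
a=cv2.imread("pics/w3.png")[160:260,250:400]; cv2.imwrite("pics/w3d.png",cv2.resize(a,None,fx=5,fy=5,interpolation=cv2.INTER_CUBIC))
E
```

```text
(no output)
```

View pics/w3d.png

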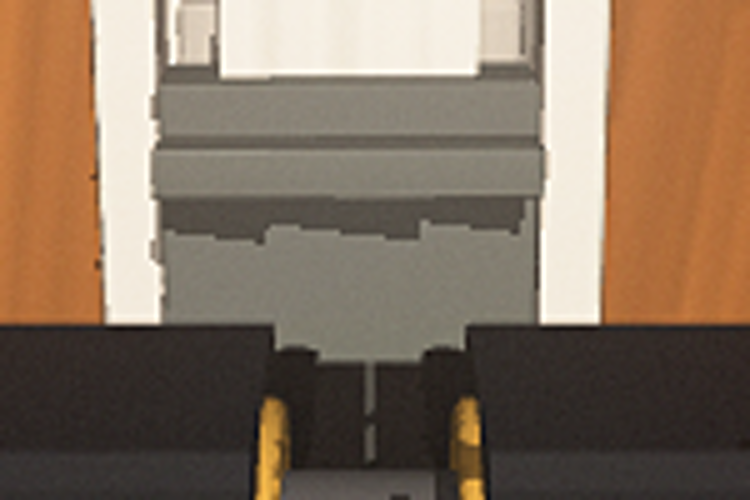

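```bash
python3 -m jog '[[0,0.5,0,-0.2,0,0,0],[0,1.0,0,-0.2,0,0,0],[0,1.5,0,-0.2,0,0,0],[0,1.5,0,-0.2,0,0,0],[0,1.5,0,-0.2,0,0,0]]'
python3 - <<'E'
from h import *
print(arm.observe()["force"],pose()[0])
E
```

```text
time_s: 2.9
tcp_pos: [0.6218, -0.1346, 0.0593]
ee_rot: [2.814, 1.57, 2.944]
force: [-0.8, 0.3, -0.6]
gripper_width: 0.009
[-0.7904182   0.34560961 -0.6427606 ] [ 0.62183592 -0.13460047  0.05927094]
```

```bash
python3 -m jog '[[0,0.3,0,0,0,0,0],[0,0.5,0,0,0,0,0],[0,0.5,0,0,0,0,0]]'; python3 -m jog '[[0,0.2,0,0,0,0,0],[0,0.4,0,0,0,0,0],[0,0.4,0,0,0,0,0]]'
```

```text
time_s: 3.15
tcp_pos: [0.622, -0.1347, 0.0543]
ee_rot: [2.863, 1.57, 2.993]
force: [0.1, -0.6, 0.5]
gripper_width: 0.006
time_s: 3.4
tcp_pos: [0.6219, -0.1347, 0.0504]
ee_rot: [2.933, 1.57, 3.063]
force: [0.5, 0.1, 0.3]
gripper_width: 0.006
```

```bash
python3 - <<'E'
from h import *
from rig import read_camera
n=np.load("nest.npy")
print(pose()[0],arm.observe()["force"])
im=read_camera("side");uv=proj("side",N2W(n,[[-71,0,40]]))[0].astype(int)
a=im[uv[1]-40:uv[1]+35,uv[0]-40:uv[0]+40,::-1].copy(); cv2.imwrite("pics/side4.png",cv2.resize(a,None,fx=7,fy=7,interpolation=cv2.INTER_NEAREST))
E
```

```text
[ 0.62194742 -0.13470387  0.05039484] [0.48768887 0.1046346  0.32041799]
```

View pics/side4.png

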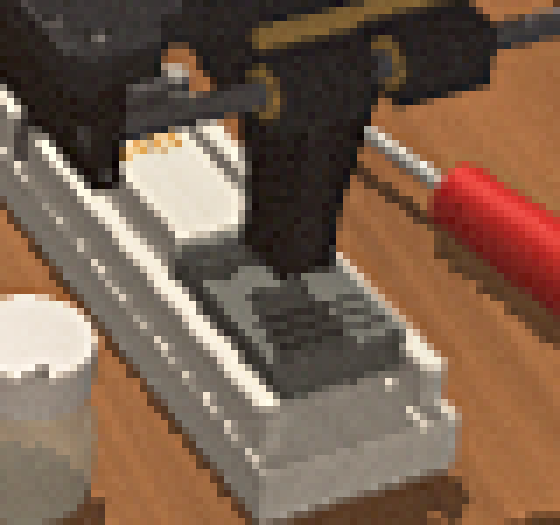

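```bash
python3 -m jog '[[0,0.2,0,0,0,0,0],[0,0.4,0,0,0,0,0],[0,0.4,0,0,0,0,0]]'; python3 -m jog '[[0,0.2,0,0,0,0,0],[0,0.2,0,0,0,0,0]]';
```

```text
time_s: 3.7
tcp_pos: [0.6219, -0.1347, 0.0464]
ee_rot: [2.97, 1.57, 3.1]
force: [0.3, -0.6, 0.4]
gripper_width: 0.008
time_s: 3.87
tcp_pos: [0.622, -0.1347, 0.0445]
ee_rot: [2.981, 1.57, 3.111]
force: [0.2, -0.6, 0.4]
gripper_width: 0.007
```

```bash
python3 - <<'E'
from h import *
from rig import read_camera
print(arm.tips_ahead)
n=np.load("nest.npy")
im=read_camera("side");uv=proj("side",N2W(n,[[-71,0,40]]))[0].astype(int)
a=im[uv[1]-40:uv[1]+35,uv[0]-40:uv[0]+40,::-1].copy(); cv2.imwrite("pics/side5.png",cv2.resize(a,None,fx=7,fy=7,interpolation=cv2.INTER_NEAREST))
E
```

```text
0.017
```

View pics/side5.png

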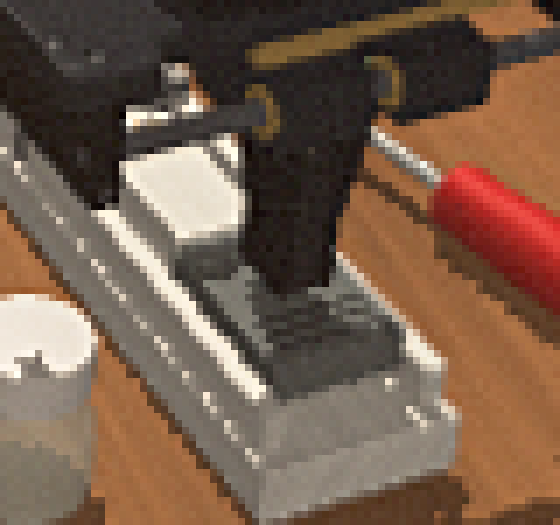

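```bash
python3 - <<'E'
from h import *
n=np.load("nest.npy").copy()
uv=proj("side",N2W(n,[[-71,0,40]]))[0].astype(int)-40
for x,y,z in [(-103,22,42),(-103,-22,42),(-71,0,42),(-54.5,22,42),(-54.5,22,50),(-80,15,42),(-80,-15,42),(-62,15,42),(-62,-15,42)]:
    print((x,y,z),((proj("side",N2W(n,[[x,y+1.5,z]]))[0]-uv)*7).round())
p,R=pose()
for o in ([.017,0,0],[.017,-.0095,.015],[.017,-.0095,-.015],[.002,-.0095,.015],[.002,-.0095,-.015]): print(o,((proj("side",p+R.apply(o))[0]-uv)*7).round())
E
```

```text
(-103, 22, 42) [268. 364.]
(-103, -22, 42) [401. 326.]
(-71, 0, 42) [277. 281.]
(-54.5, 22, 42) [185. 266.]
(-54.5, 22, 50) [187. 245.]
(-80, 15, 42) [249. 311.]
(-80, -15, 42) [337. 286.]
(-62, 15, 42) [218. 275.]
(-62, -15, 42) [305. 252.]
[0.017, 0, 0] [269. 320.]
[0.017, -0.0095, 0.015] [329. 327.]
[0.017, -0.0095, -0.015] [241. 351.]
[0.002, -0.0095, 0.015] [335. 287.]
[0.002, -0.0095, -0.015] [246. 311.]
```

Side view: the cassette is still up and the fingertips at crop (300,288) are just at the pad. They sit higher than tips_ahead predicts, so I'll go on by feel.

```bash
python3 -m jog '[[0,0.2,0,0,0,0,0],[0,0.2,0,0,0,0,0]]'; python3 -m jog '[[0,0.2,0,0,0,0,0],[0,0.2,0,0,0,0,0]]';
```

```text
time_s: 4.08
tcp_pos: [0.6221, -0.1347, 0.0426]
ee_rot: [3.018, 1.57, -3.135]
force: [-0.2, -0.3, 0.3]
gripper_width: 0.003
time_s: 4.25
tcp_pos: [0.622, -0.1347, 0.0405]
ee_rot: [2.96, 1.57, 3.09]
force: [0.4, -1.2, 0.4]
gripper_width: 0.011
```

```bash
python3 -m jog '[[0,0.2,0,0,0,0,0],[0,0.2,0,0,0,0,0]]'; python3 -m jog '[[0,0.2,0,0,0,0,0],[0,0.2,0,0,0,0,0]]';python3 - <<'E'
from h import *
from rig import read_camera
n=np.load("nest.npy")
im=read_camera("side");uv=proj("side",N2W(n,[[-71,0,40]]))[0].astype(int)
a=im[uv[1]-40:uv[1]+35,uv[0]-40:uv[0]+40,::-1].copy(); cv2.imwrite("pics/side6.png",cv2.resize(a,None,fx=7,fy=7,interpolation=cv2.INTER_NEAREST))
E
```

```text
time_s: 4.42
tcp_pos: [0.6224, -0.1347, 0.0388]
ee_rot: [-0.391, 1.57, -0.261]
force: [0.2, 0.6, 1.0]
gripper_width: 0.007
time_s: 4.58
tcp_pos: [0.6225, -0.1347, 0.037]
ee_rot: [-0.437, 1.57, -0.307]
force: [-1.7, 0.3, 3.1]
gripper_width: 0.005
```

View pics/side6.png

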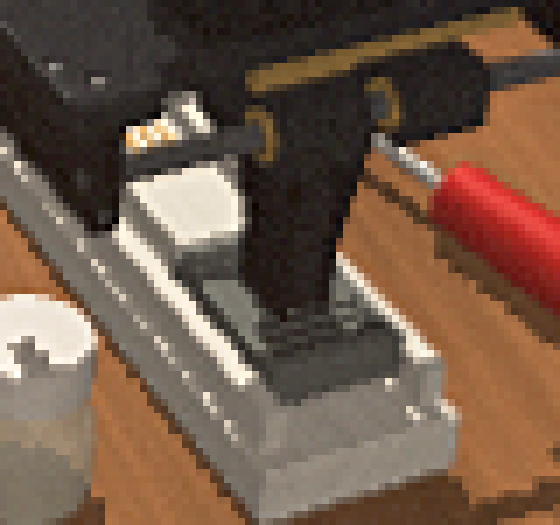

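```bash
python3 -m jog '[[0,0.2,0,0,0,0,0],[0,0.3,0,0,0,0,0]]'; python3 -m jog '[[0,0.2,0,0,0,0,0],[0,0.3,0,0,0,0,0]]';python3 -m jog '[[0,0.2,0,0,0,0,0],[0,0.2,0,0,0,0,0]]'
```

```text
time_s: 4.8
tcp_pos: [0.6225, -0.1348, 0.0341]
ee_rot: [-0.486, 1.57, -0.356]
force: [-0.1, -0.6, 4.4]
gripper_width: 0.007
time_s: 4.97
tcp_pos: [0.6225, -0.1348, 0.0312]
ee_rot: [-0.598, 1.57, -0.468]
force: [-1.6, 0.2, 7.5]
gripper_width: 0.002
time_s: 5.13
tcp_pos: [0.6226, -0.1348, 0.0311]
ee_rot: [-1.548, 1.57, -1.418]
force: [-5.3, -0.9, 17.3]
gripper_width: 0.004
```

```bash
python3 -m jog '[[0,0.05,0.3,0,0,0,0],[0,0.05,0.6,0,0,0,0],[0,0.05,0.9,0,0,0,0],[0,0.05,1.2,0,0,0,0],[0,0.05,1.5,0,0,0,0],[0,0.05,1.5,0,0,0,0]]'
python3 - <<'E'
from h import *
from rig import read_camera
n=np.load("nest.npy")
im=read_camera("side");uv=proj("side",N2W(n,[[-41,0,40]]))[0].astype(int)
a=im[uv[1]-45:uv[1]+45,uv[0]-50:uv[0]+50,::-1].copy(); cv2.imwrite("pics/side7.png",cv2.resize(a,None,fx=6,fy=6,interpolation=cv2.INTER_NEAREST))
im=read_camera("wrist"); cv2.imwrite("pics/w7.png",im[:,:,::-1])
E
```

```text
time_s: 5.63
tcp_pos: [0.6231, -0.1254, 0.0312]
ee_rot: [-1.002, 1.561, -0.875]
force: [-0.2, -8.0, 13.9]
gripper_width: 0.004
```

View pics/side7.png

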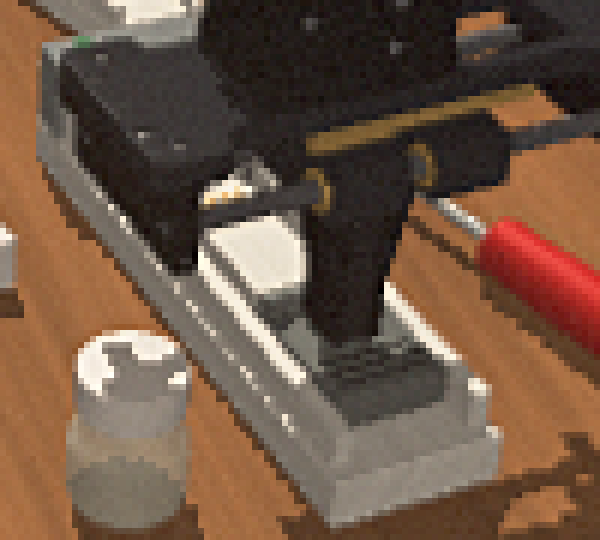

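View pics/w7.png

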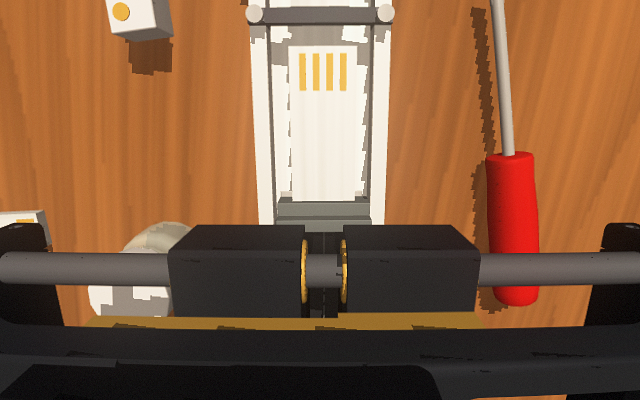

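```bash
python3 -m jog '[[0,0.05,0.3,0,0,0,0],[0,0.1,0.6,0,0,0,0],[0,0.1,0.9,0,0,0,0],[0,0.1,1.2,0,0,0,0],[0,0.1,1.2,0,0,0,0]]'
```

```text
time_s: 6.15
tcp_pos: [0.6219, -0.1165, 0.0311]
ee_rot: [-1.15, 1.557, -1.024]
force: [-0.9, -11.6, 18.0]
gripper_width: 0.001
```

```bash
python3 -m jog '[[0,0,0.4,0,0,0,0],[0,0.05,0.8,0,0,0,0],[0,0.05,1.2,0,0,0,0],[0,0.05,1.2,0,0,0,0]]'
python3 - <<'E'
from h import *
from rig import read_camera
n=np.load("nest.npy")
im=read_camera("side");uv=proj("side",N2W(n,[[-41,0,40]]))[0].astype(int)
a=im[uv[1]-45:uv[1]+45,uv[0]-50:uv[0]+50,::-1].copy(); cv2.imwrite("pics/side8.png",cv2.resize(a,None,fx=6,fy=6,interpolation=cv2.INTER_NEAREST))
im=read_camera("wrist"); cv2.imwrite("pics/w8.png",im[:,:,::-1])
E
```

```text
time_s: 6.48
tcp_pos: [0.6205, -0.1059, 0.0311]
ee_rot: [-1.205, 1.556, -1.08]
force: [-1.3, -14.4, 21.3]
gripper_width: 0.006
```

View pics/side8.png

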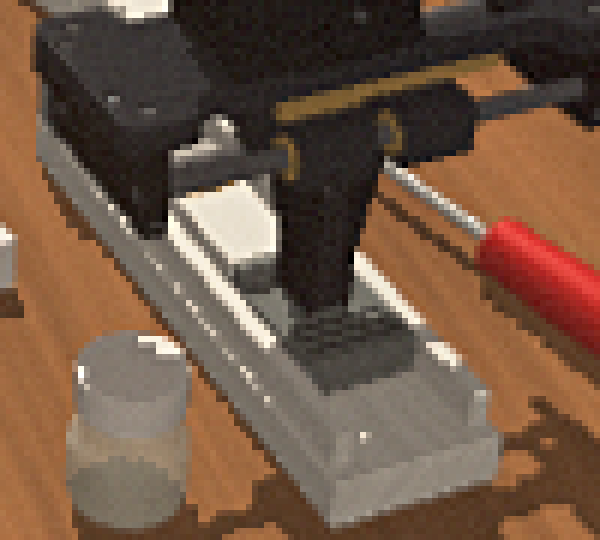

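View pics/w8.png

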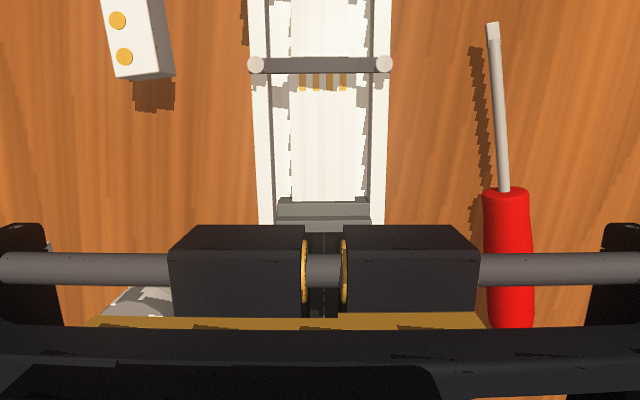

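Both views show the cassette flat and moving with the fingers, and the tongue passing under the cross-bar (wrist row 65). I'll go on.

```bash
python3 -m jog '[[0,0,0.4,0,0,0,0],[0,0,0.8,0,0,0,0],[0,0,1.2,0,0,0,0],[0,0,1.2,0,0,0,0]]'; python3 -m jog '[[0,0,0.4,0,0,0,0],[0,0,0.8,0,0,0,0],[0,0,1.0,0,0,0,0],[0,0,1.0,0,0,0,0]]'
python3 - <<'E'
from h import *
from rig import read_camera
n=np.load("nest.npy")
im=read_camera("side");uv=proj("side",N2W(n,[[-41,0,40]]))[0].astype(int)
a=im[uv[1]-45:uv[1]+45,uv[0]-50:uv[0]+50,::-1].copy(); cv2.imwrite("pics/side9.png",cv2.resize(a,None,fx=6,fy=6,interpolation=cv2.INTER_NEAREST))
im=read_camera("wrist"); cv2.imwrite("pics/w9.png",im[:,:,::-1])
E
```

```text
time_s: 6.92
tcp_pos: [0.6189, -0.094, 0.031]
ee_rot: [-1.223, 1.556, -1.097]
force: [-1.6, -14.7, 21.1]
gripper_width: 0.004
time_s: 7.25
tcp_pos: [0.6179, -0.084, 0.031]
ee_rot: [-1.183, 1.556, -1.058]
force: [-0.7, -14.1, 21.0]
gripper_width: 0.004
```

View pics/side9.png

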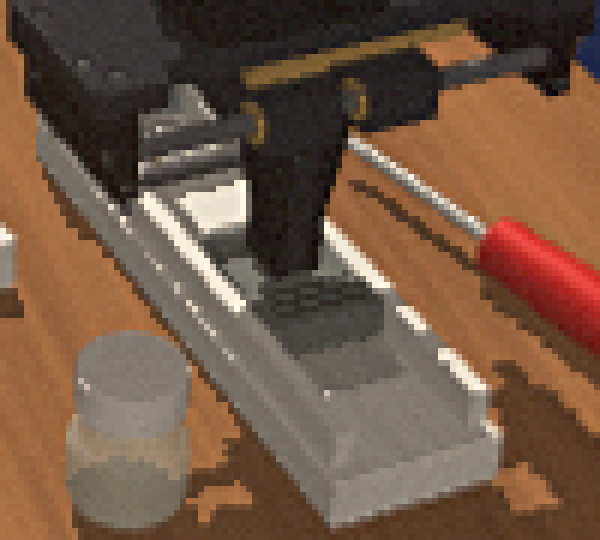

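View pics/w9.png

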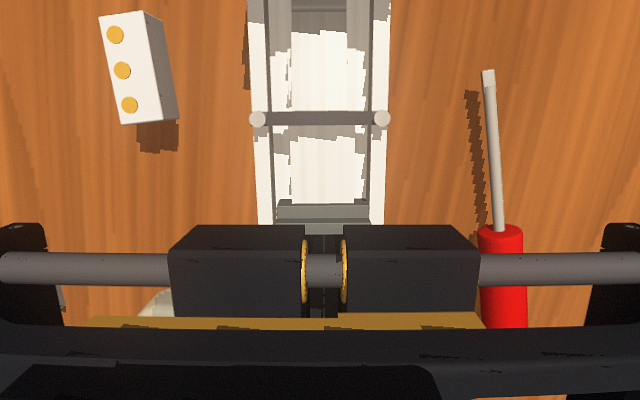

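Still flat. The ridge has stayed at row 198, so there is no slip, and about 20 mm remains.

```bash
python3 -m jog '[[0,0,0.4,0,0,0,0],[0,0,0.8,0,0,0,0],[0,0,1.0,0,0,0,0],[0,0,1.0,0,0,0,0]]'; python3 -m jog '[[0,0,0.3,0,0,0,0],[0,0,0.6,0,0,0,0],[0,0,0.6,0,0,0,0]]'
python3 - <<'E'
from h import *
from rig import read_camera
n=np.load("nest.npy")
im=read_camera("side");uv=proj("side",N2W(n,[[-41,0,40]]))[0].astype(int)
a=im[uv[1]-45:uv[1]+45,uv[0]-50:uv[0]+50,::-1].copy(); cv2.imwrite("pics/side10.png",cv2.resize(a,None,fx=6,fy=6,interpolation=cv2.INTER_NEAREST))
im=read_camera("wrist"); cv2.imwrite("pics/w10.png",im[:,:,::-1])
E
```

```text
time_s: 7.68
tcp_pos: [0.6171, -0.0784, 0.031]
ee_rot: [-1.276, 1.552, -1.153]
force: [-0.4, -21.0, 21.5]
gripper_width: 0.008
time_s: 7.93
tcp_pos: [0.6164, -0.0728, 0.031]
ee_rot: [-1.287, 1.551, -1.164]
force: [-0.1, -22.3, 20.4]
gripper_width: 0.008
```

View pics/side10.png

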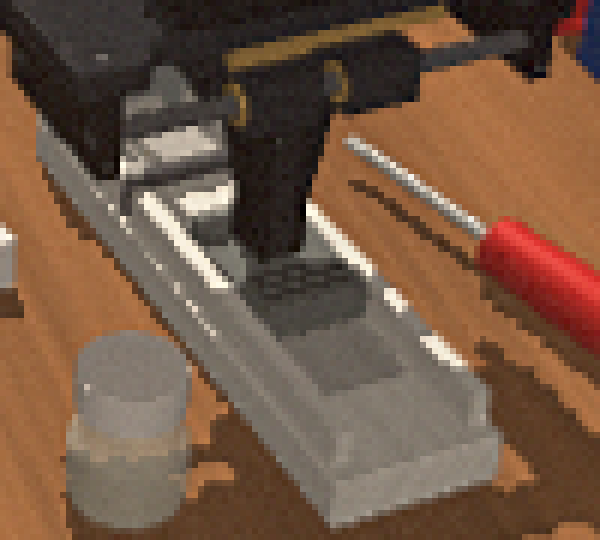

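View pics/w10.png

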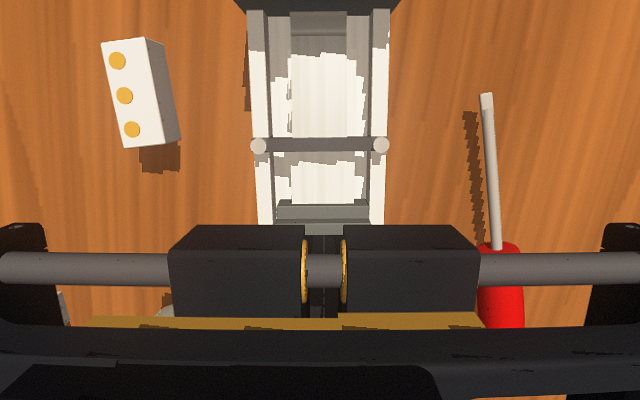

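```bash
python3 -m jog '[[0,0,0.3,0,0,0,0],[0,0,0.6,0,0,0,0],[0,0,0.6,0,0,0,0]]';  python3 -m jog '[[0,0,0.3,0,0,0,0],[0,0,0.4,0,0,0,0],[0,0,0.4,0,0,0,0]]'
python3 - <<'E'
from h import *
from rig import read_camera
n=np.load("nest.npy")
im=read_camera("side");uv=proj("side",N2W(n,[[-41,0,40]]))[0].astype(int)
a=im[uv[1]-45:uv[1]+45,uv[0]-50:uv[0]+50,::-1].copy(); cv2.imwrite("pics/side11.png",cv2.resize(a,None,fx=6,fy=6,interpolation=cv2.INTER_NEAREST))
im=read_camera("wrist"); cv2.imwrite("pics/w11.png",im[:,:,::-1])
E
```

```text
time_s: 8.28
tcp_pos: [0.6156, -0.0673, 0.0309]
ee_rot: [-1.305, 1.551, -1.182]
force: [-0.3, -22.2, 21.4]
gripper_width: 0.008
time_s: 8.53
tcp_pos: [0.6156, -0.0671, 0.0309]
ee_rot: [-1.343, 1.547, -1.223]
force: [0.9, -28.1, 20.4]
gripper_width: 0.007
```

View pics/side11.png

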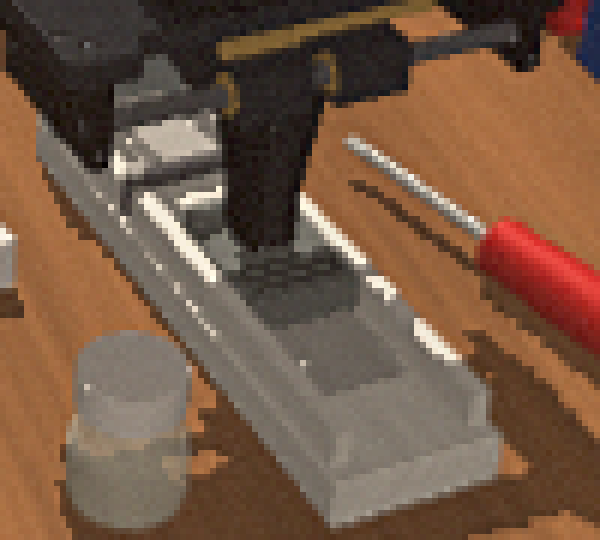

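View pics/w11.png

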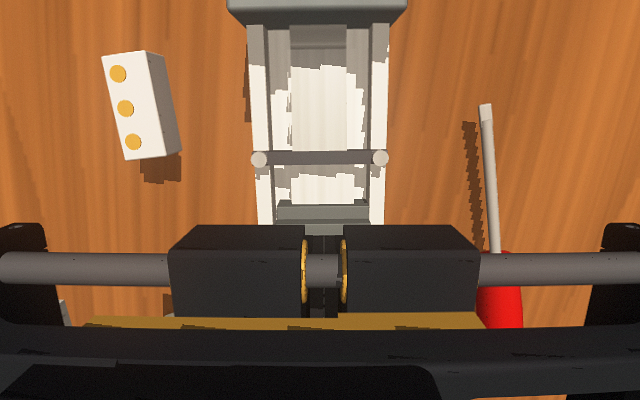

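Motion stopped while the push rose to 28 N, and the lifter isn't up yet. I'll push further.

```bash
python3 -m jog '[[0,0,0.2,0,0,0,0],[0,0,0.4,0,0,0,0],[0,0,0.4,0,0,0,0]]'; python3 -m jog '[[0,0,0.2,0,0,0,0],[0,0,0.3,0,0,0,0],[0,0,0.3,0,0,0,0]]'
python3 - <<'E'
from h import *
from rig import read_camera
n=np.load("nest.npy")
im=read_camera("side");uv=proj("side",N2W(n,[[-41,0,40]]))[0].astype(int)
a=im[uv[1]-45:uv[1]+45,uv[0]-50:uv[0]+50,::-1].copy(); cv2.imwrite("pics/side12.png",cv2.resize(a,None,fx=6,fy=6,interpolation=cv2.INTER_NEAREST))
im=read_camera("wrist"); cv2.imwrite("pics/w12.png",im[:,:,::-1])
E
```

```text
time_s: 8.88
tcp_pos: [0.6155, -0.0666, 0.031]
ee_rot: [-1.371, 1.543, -1.253]
force: [1.7, -32.7, 19.7]
gripper_width: 0.005
time_s: 9.13
tcp_pos: [0.6143, -0.0577, 0.0308]
ee_rot: [-1.324, 1.55, -1.203]
force: [0.1, -24.2, 20.1]
gripper_width: 0.003
```

View pics/side12.png

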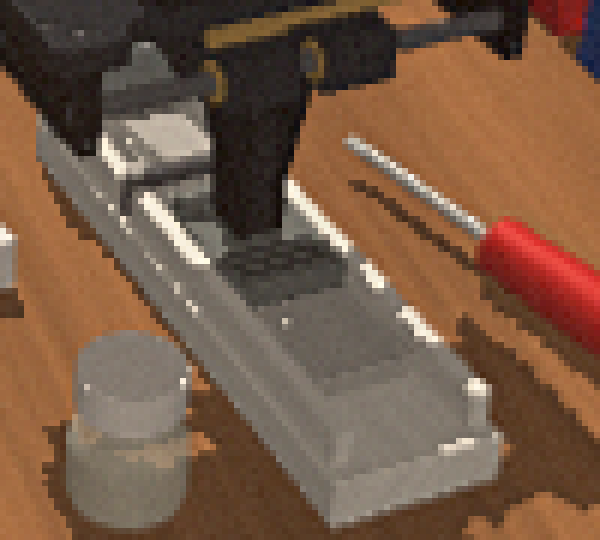

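View pics/w12.png

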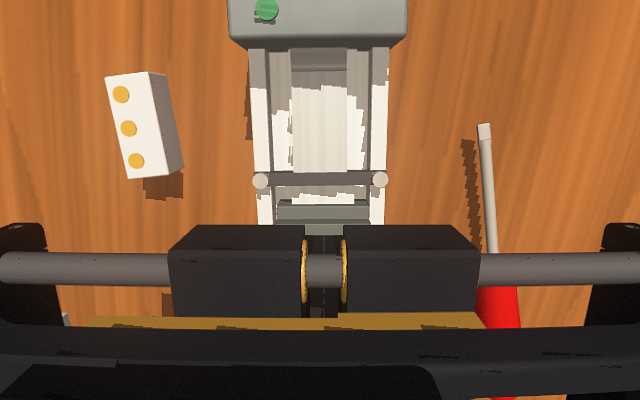

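```bash
python3 - <<'E'
from h import *
n=np.load("nest.npy").copy()
uv=proj("side",N2W(n,[[-41,0,40]]))[0].astype(int)-[50,45]
for xo in (34,30,26,22):
  print(xo,[((proj("side",N2W(n,[[xo-65,y+1.5,z]]))[0]-uv)*6).round().tolist() for y,z in ((22,34),(-22,34),(22,20),(-22,20))])
print("lifter up",[((proj("side",N2W(n,[[x,y+1.5,28]]))[0]-uv)*6).round().tolist() for x in(-80,-35) for y in (21,-21)])
print("lifter dn",[((proj("side",N2W(n,[[x,y+1.5,20.5]]))[0]-uv)*6).round().tolist() for x in(-80,-35) for y in (21,-21)])
a=cv2.imread("pics/side12.png");cv2.imwrite("pics/s12z.png",cv2.resize(a[200:420,180:450],None,fx=2.6,fy=2.6,interpolation=cv2.INTER_CUBIC))
E
```

```text
34 [[232.0, 287.0], [339.0, 259.0], [229.0, 318.0], [336.0, 289.0]]
30 [[238.0, 293.0], [345.0, 265.0], [235.0, 324.0], [341.0, 296.0]]
26 [[243.0, 299.0], [351.0, 271.0], [240.0, 331.0], [347.0, 302.0]]
22 [[248.0, 306.0], [357.0, 277.0], [246.0, 337.0], [353.0, 308.0]]
lifter up [[302.0, 381.0], [408.0, 351.0], [239.0, 306.0], [341.0, 279.0]]
lifter dn [[300.0, 398.0], [405.0, 368.0], [237.0, 322.0], [339.0, 295.0]]
```

View pics/s12z.png

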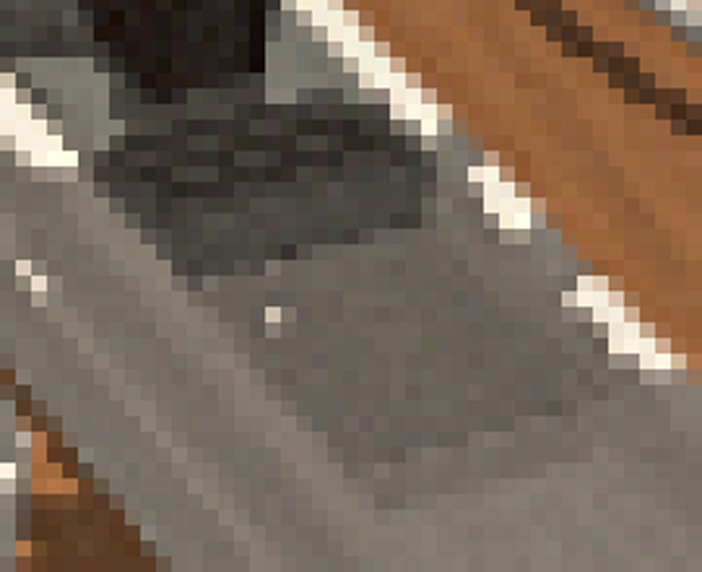

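The lifter has popped up: its 8 mm rear face shows in the crop at about (480,470). I'll push a little more to make sure it's against the stop.

```bash
python3 -m jog '[[0,0,0.2,0,0,0,0],[0,0,0.3,0,0,0,0],[0,0,0.3,0,0,0,0]]'; python3 -m jog '[[0,0,0.2,0,0,0,0],[0,0,0.3,0,0,0,0],[0,0,0.3,0,0,0,0]]'
```

```text
time_s: 9.48
tcp_pos: [0.6142, -0.0576, 0.0307]
ee_rot: [-1.366, 1.547, -1.246]
force: [1.6, -28.7, 19.8]
gripper_width: 0.006
time_s: 9.73
tcp_pos: [0.6142, -0.0576, 0.0308]
ee_rot: [-1.386, 1.543, -1.268]
force: [2.6, -34.0, 19.7]
gripper_width: 0.005
```

```bash
python3 -m jog '[[0,0,0.2,0,0,0,0],[0,0,0.4,0,0,0,0],[0,0,0.4,0,0,0,0]]'
python3 - <<'E'
from h import *
from rig import read_camera
im=read_camera("wrist"); cv2.imwrite("pics/w13.png",cv2.resize(im[0:240,220:420,::-1],None,fx=3*.83,fy=3*.83,interpolation=cv2.INTER_CUBIC))
E
```

```text
time_s: 9.98
tcp_pos: [0.6142, -0.0574, 0.0308]
ee_rot: [-1.413, 1.539, -1.297]
force: [3.0, -39.0, 19.1]
gripper_width: 0.005
```

View pics/w13.png

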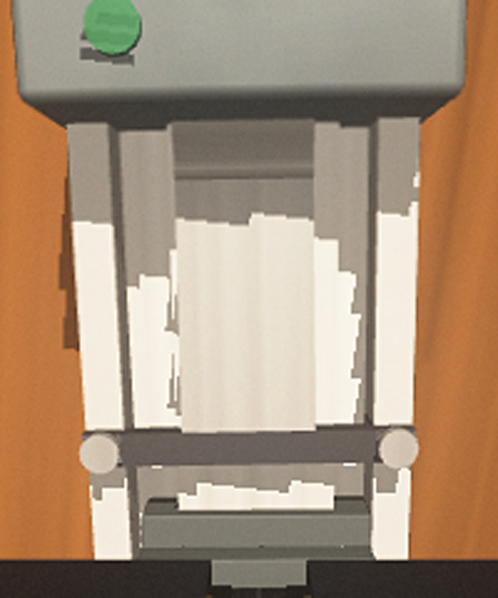

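The tongue is up against the stop, with no movement at 39 N. Now I'll ease the push and the press together, keeping a slight forward push, then lift off.

```bash
python3 -m jog '[[0,-0.05,-0.6,0,0,0,0],[0,-0.1,-1.2,0,0,0,0],[0,-0.15,-1.8,0,0,0,0],[0,-0.15,-1.8,0,0,0,0]]'
```

```text
time_s: 10.37
tcp_pos: [0.6143, -0.0577, 0.0307]
ee_rot: [-1.074, 1.56, -0.95]
force: [1.8, -12.2, 12.8]
gripper_width: 0.004
```

```bash
python3 -m jog '[[0,-0.1,-0.3,0,0,0,0],[0,-0.2,-0.5,0,0,0,0],[0,-0.2,-0.5,0,0,0,0]]'
```

```text
time_s: 10.62
tcp_pos: [0.6135, -0.0581, 0.0309]
ee_rot: [-0.918, 1.566, -0.79]
force: [2.7, -6.7, 3.2]
gripper_width: 0.005
```

```bash
python3 -m jog '[[0,-0.1,-0.4,0,0,0,0],[0,-0.5,-0.7,0,0,0,0],[0,-2,-0.7,0,0,0,0],[0,-5,-1,0,0,0,0],[0,-9,-3,0,0,0,0],[0,-12,-7,0,0,0,0],[0,-12,-10,0,0,0,0],[0,-12,-10,0,0,0,0],[0,-12,-10,0,0,0,0]]'
python3 - <<'E'
from h import *
from rig import read_camera
n=np.load("nest.npy")
im=read_camera("side");uv=proj("side",N2W(n,[[0,0,40]]))[0].astype(int)
a=im[uv[1]-50:uv[1]+50,uv[0]-60:uv[0]+60,::-1].copy(); cv2.imwrite("pics/side14.png",cv2.resize(a,None,fx=6,fy=6,interpolation=cv2.INTER_CUBIC))
p,R=pose();im=read_camera("wrist");np.savez("w14.npz",p=p,R=R.as_matrix()); cv2.imwrite("pics/w14.png",im[:,:,::-1])
E
```

```text
time_s: 11.37
tcp_pos: [0.6242, -0.1566, 0.1504]
ee_rot: [-1.933, 1.57, -1.808]
force: [-0.0, 0.3, -1.2]
gripper_width: 0.006
```

View pics/side14.png

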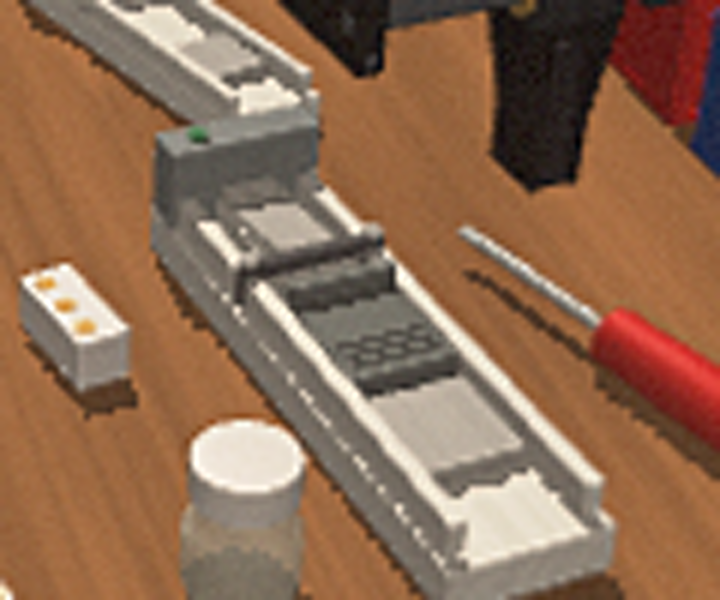

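View pics/w14.png

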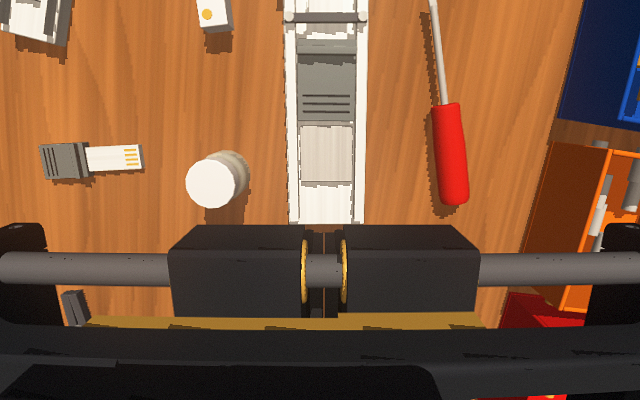

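The cassette lies flat with the lifter up behind the tail, and the fingers are clear. I'll check its x quantitatively.

```bash
python3 - <<'E'
import cv2
a=cv2.imread("pics/w14.png")[0:200,280:375]; cv2.imwrite("pics/w14c.png",cv2.resize(a,None,fx=3*1,fy=3,interpolation=cv2.INTER_CUBIC))
a=cv2.imread("pics/w14.png")[0:130,270:385]; cv2.imwrite("pics/w14d.png",cv2.resize(a,None,fx=4.5,fy=4.5,interpolation=cv2.INTER_CUBIC))
E
```

```text
(no output)
```

View pics/w14d.png

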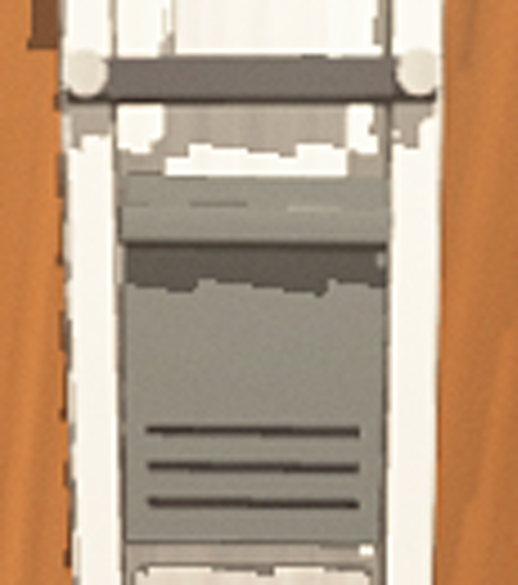

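View pics/w14c.png

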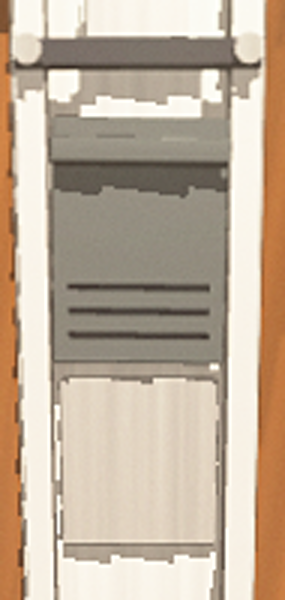

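```bash
python3 - <<'E'
from h import *
n=np.load("nest.npy")
def inN(u,z,x):
    d=np.load("w14.npz"); 
    for dz in (0,-.012):
        W=wback(u,z+dz,"w14.npz"); c,s=np.cos(n[2]),np.sin(n[2]);q=W[:,:2]-n[:2];print(x,dz,(q@[c,s]*1000).round(1),(q@[-s,c]*1000).round(1))
inN([[326,22.2]],.0325,"bar 40")
inN([[326,126]],.028,"lifter front -35")
inN([[326,181]],.028,"lifter rear -80")
inN([[297.5,120.2],[354.5,120.2]],.034,"tail rear want -31")
inN([[297,53.3],[356,53.3]],.042,"ridge rear want 17")
inN([[295,100],[355.5,100]],.034,"walls inner")
E
```

```text
bar 40 0 [40.1] [1.2]
bar 40 -0.012 [42.8] [1.2]
lifter front -35 0 [-35.7] [1.3]
lifter front -35 -0.012 [-36.2] [1.2]
lifter rear -80 0 [-80.1] [1.4]
lifter rear -80 -0.012 [-82.4] [1.3]
tail rear want -31 0 [-31.  -31.1] [ 23.4 -20.7]
tail rear want -31 -0.012 [-31.2 -31.4] [ 24.3 -21.7]
ridge rear want 17 0 [16.9 16.7] [ 22.3 -20.4]
ridge rear want 17 -0.012 [18.7 18.6] [ 23.2 -21.4]
walls inner 0 [-15.8 -15.9] [ 25.  -21.2]
walls inner -0.012 [-15.4 -15.6] [ 26.  -22.3]
```

The fit puts the cassette at x ≈ 34 mm, centred between the walls, with the lifter up. I'll hand it in.

```bash
python3 - <<'E'
from rig import arm
print(arm.sign_off(), arm.observe()["time_s"])
E
```

```text
the job is handed in; nothing more can be done
the job is handed in; nothing more can be done
```

The cassette is home against the end stop and lying flat, and the lifter has sprung up behind it. I handed the job in at about 11.5 s; sign-off reports no verdict.

**What I did:** with the fingers closed, I pressed the thumb pad down until the lifter bottomed, at about 17 N. I then slid the cassette about 72 mm under the cross-bar and leaf spring. It stuck briefly at about 33 N, then broke free. Against the stop it did not move under 39 N. I eased off both forces before lifting clear.

**Last checks:**
- **Position:** the wrist picture puts the tail at nest x ≈ -31 mm and the ridge at ≈ 17 mm. That makes the cassette origin about 34 mm, which is home, and it sits centred between the walls to within about 1 mm.
- **Lifter:** the last side picture shows it up behind the tail.
- **Leaf:** I did not measure its angle. I only saw the tongue lying under it, up to the stop.
- **Bench:** the jar, terminal block and screwdriver look untouched, and the force reads about zero with the gripper clear. I did not check the pliers, carton, mug and spool again; the arm did not knowingly go near them.

**Disagreement:** contact came with the measured tool height about 20 mm lower than `tips_ahead` (17 mm) predicts. I pressed by force readings and pictures instead, and did not find the cause.

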